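# Move the condiment row to the new rack in the same order

### The arm

A 6-joint arm with a two-finger parallel gripper is mounted at the origin on the work surface. World frame = base frame: x ahead of the robot, y to its left, z up, the work surface at z = 0. Lengths are in m, angles in degrees, forces in N, time in s.
With the tool pointing down it reaches from about 0.275 to 0.725 m from the base axis. Payload 5.6 kg.
Tool frame: the origin (TCP) lies on the centre line of the jaws, within the pads' length; the fingertips stand 25 mm ahead of it and the grasp point (between the pads) lies 6 mm ahead of it; z points along the fingers, y is the line along which they close (so a half turn about z gives the same grasp; the last joint's range is limited). The gripper opens to 85 mm and grips with 20 to 120 N. Pads are 22 mm wide; open, the fingers measure 114 mm over their backs; the gripper's body (76 mm by 85 mm) begins 54 mm behind the grasp point. The pads swing forward as they close: fully open they stand 13 mm farther back than shut.
Start: joints at [87.124, 14.616, 6.199, 0, -81.583, -16.306], TCP at [0.181, 0.519, 0.256] pointing down, gripper open.
Joint ranges: [-168.99, 168.99], [-69.2, 112.95], [-62.41, 85.93], [-164.36, 98.24], [-168.68, -3.75], [-174.98, 174.98]. Speed limits (degrees/s): [147.25, 147.25, 180, 180, 180, 180].

### API

Orientations are given as [roll, pitch, yaw] about the fixed x, y, z axes, in that order (R = Rz(yaw) Ry(pitch) Rx(roll)).
In Python, from rig import get_state, capture, finish_job, silhouettes gives the robot as it stands.
- The arm moves only by the tool send_rows, never from a script. Its argument "increments" is a list of rows, each a list of 7 numbers: the turn, a rotation vector about the tool's x, y, z in rad, then the shift along the tool's x, y, z in units of 30 mm (1.0 is 30 mm), then the finger opening in mm, from 0 to 85.4. In form: [[ax, ay, az, x, y, z, hand], ...]. A call has 1 to 5 rows; each row shifts and turns the commanded pose from where the row before left it, along the tool's axes as they then stand; what a row does not reach is not made up. A row lasts 1/12 s, in which the tool goes at most 41.7 mm and 7.16 degrees, less where a joint would pass 70% of its speed; a pose out of reach is approached as far as the arm can. A call is refused whole if a number of a shift passes 1 or a number of a turn 0.125, either way. A call with a gripper value outside its range is refused whole. The fingers move at their own pace and stop on an object; the grip force is fixed at half the most. Time passes only in rows, so rows that do not move let the fingers close. It gives the time, the measured TCP pose, the force, the opening and the grip force at its end, in the units of the state.
- get_state(): the state, without advancing time (a new reading comes with each control period).
- capture(name): name is "scene" or "top" or "wrist"; returns a dict with "image" (400x640x3 uint8, red, green, blue), "camera_matrix" (3x3 intrinsics, pixels), "extrinsics" (4x4, takes a point from camera to world coordinates). Camera axes: x right, y down, z forward; pixel columns grow to the right and rows downward; lengths in m; the calibration is good to about 2 mm. A picture is of the moment at which its call begins. There is no depth.
- finish_job(): hands the job in; it is judged then, once.
Trained networks look in the newest picture that a camera, given by its name, has taken for a name from the list of things; names that differ only in an ending like _2 or _b are one class to them, and where a whole thing is asked for, a point or a joint stands for the part that bears it (a point fixed in the world has none). Each returns a list of dicts, best first, with "score" (0 to 1); they miss things now and then, are a little off and sometimes report something else, mostly with a low value. They report only what shows in the picture. A call takes as long as a camera call. They do not tell look-alikes from the thing itself.
- silhouettes(label, camera): "pixels" (400x640 bool, what is visible of it) and "extent" ([left, top, right, bottom] in pixels, round what is visible of it).
The state is a dict: "clock": time; "joints": joint angles; "joint_velocities": joint speeds; "tau": joint torques, N m; "tcp_pos": TCP position; "tool_rot": TCP orientation; "force": force on the tool from outside, world axes, zero at the start; "wrist_torque": the same for the moment, N m; "grip_width": finger opening in m; "finger_force": force on a finger pad.
Only numpy, scipy, OpenCV 4.12 (cv2) and the standard library are available. Lean on these libraries where they do the work, as an engineer would, in place of code of your own. Each camera call takes 0.05 s, during which the arm holds its last target. There are 200 camera calls.

### The job

The old wooden rack is being replaced, and the cooks find the condiments by their place in the row. Move all four one by one into the new steel rack, one to a bay, keeping the same order from left to right, each set down upright on its mat, not dropped, and let go. Knock nothing over, and leave the bowl and the food tub where they are.

Things in the scene. Friction and masses are not known exactly. Their poses are not given: they have to be found in the camera images.
- mustard_jar: squat amber glass jar with paper band and flat steel lid, 58 mm diameter, 88 mm tall, the shortest of the row. Grip from above about 68 mm over its underside, where it is 58 mm across and clear of the rack. Origin: centre of the underside, z up the axis; round, yaw does not matter. About 300 g.
- pepper_mill: turned dark wooden pepper mill, 148 mm tall, the tallest of the row; foot 54 mm diameter, straight waist 40 mm diameter from 45 to 95 mm up, head 50 mm diameter with a small steel ball on top. Grip from above about 68 mm over its underside, where it is 40 mm across and clear of the rack. Origin: centre of the underside, z up the axis; round, yaw does not matter. About 220 g.
- sauce_bottle: white plastic sauce bottle with paper band and red pointed nozzle, 138 mm tall; body 52 mm diameter up to 88 mm, then tapering to the nozzle. Grip from above about 68 mm over its underside, where it is 52 mm across and clear of the rack. Origin: centre of the underside, z up the axis; round, yaw does not matter. About 260 g.
- salt_shaker: white ceramic salt shaker with domed steel top, straight, 45 mm diameter, 104 mm tall. Grip from above about 68 mm over its underside, where it is 45 mm across and clear of the rack. Origin: centre of the underside, z up the axis; round, yaw does not matter. About 160 g.
- old_rack: old wooden countertop rack, fixed, 346 mm (its y, +y to the robot's left within 0.15 rad) by 92 mm (its x), its four bays full at the start. Origin: centre of the underside. Bay centres at its y = +126, +42, -42, -126 mm, x = 0; bay floor 10 mm up plus a 3 mm cork liner, so things stand 13 mm above the worktop; walls 44 mm high, dividers 40 mm.
- new_rack: new stainless steel wire rack, fixed, empty at the start, 346 mm (its y) by 91 mm (its x), parallel to the old rack to within 0.3 rad, in front of or behind it. Origin: centre of the underside. Bay centres at its y = +126, +42, -42, -126 mm, x = 0; each 79 mm by 81 mm inside, with a black rubber mat whose top is 11 mm above the worktop; wires reach 45 mm up.
- liner_mustard: square cork liner, 70 x 70 x 3 mm, fixed on the floor of the bay of the old rack where the mustard jar stands at the start. All four liners look the same. Origin: centre of its underside, axes as the old rack's.
- liner_pepper: square cork liner, 70 x 70 x 3 mm, fixed on the floor of the bay of the old rack where the pepper mill stands at the start. All four liners look the same. Origin: centre of its underside, axes as the old rack's.
- liner_sauce: square cork liner, 70 x 70 x 3 mm, fixed on the floor of the bay of the old rack where the sauce bottle stands at the start. All four liners look the same. Origin: centre of its underside, axes as the old rack's.
- liner_salt: square cork liner, 70 x 70 x 3 mm, fixed on the floor of the bay of the old rack where the salt shaker stands at the start. All four liners look the same. Origin: centre of its underside, axes as the old rack's.
- bowl: bystander: white ceramic bowl, 140 mm across, 62 mm tall, loose, to the left of the racks. Origin: centre of the underside.
- food_tub: bystander: white food tub with blue lid, 126 x 176 x 75 mm, loose, to the right of the racks. Origin: centre of the underside.
Things that resemble listed ones, but are neither listed nor needed, are in the scene too. What is shaped like the mustard_jar but blue, purple or yellow is not meant.

How it is judged:
By the outcome, as a careful person would: the job done as asked, in the order asked, and still so for the second after the job is handed in, with the robot touching nothing.
It also fails if it takes over 99 s, if anything falls off the work surface, if the arm or the gripper's body presses on something with over 40 N, if the wrist force passes 120 N, or if a joint passes its speed limit or range.

## Working session

There is one attempt and no reset: what is moved stays moved. The work goes in short steps, Python scripts to look and compute and a tool call to move; the robot and the scene stay as the last step left them, time stands still between calls to the robot, and variables do not carry over. Pictures are saved under pics/ and viewed, at most 14 in all, crops included, and the job is handed in when it is done.

Besides the shell and the picture viewer there is one more tool, called after "Request:" as name(argument=value, ...), one argument or row to a line, values as JSON. send_rows: Moves the arm, as the interface text tells. Its arguments: {"type":"object","properties":{"increments":{"type":"array"}},"required":["increments"]}

```bash
mkdir -p pics; ls; python3 - <<'E'
from rig import *
import cv2
s=get_state();print({k:s[k] for k in('clock','tcp_pos','tool_rot','grip_width','force')})
for c in('top','scene'):
    r=capture(c);cv2.imwrite(f'pics/{c}0.png',r['image'][:,:,::-1]);print(c,r['camera_matrix'].round(1).tolist(),r['extrinsics'].round(4).tolist())
    for n in('mustard_jar','pepper_mill','sauce_bottle','salt_shaker','old_rack','new_rack','bowl','food_tub'):
        print(n,[(round(d['score'],2),list(map(int,d['extent']))) for d in silhouettes(n,c)])
E
```

```text
pics
{'clock': 0.0, 'tcp_pos': array([0.1805139 , 0.5190462 , 0.25537863]), 'tool_rot': array([ 1.79888517e+02, -5.24305881e-03, -1.91845874e+01]), 'grip_width': 0.08539679764403639, 'force': array([ 0.0131196 ,  0.46973407, -0.01974717])}
top [[494.8, 0.0, 314.6], [0.0, 494.8, 195.6], [0.0, 0.0, 1.0]] [[-0.0269, -0.989, 0.1452, 0.4222], [-0.9996, 0.0261, -0.0074, -0.0044], [0.0036, -0.1453, -0.9894, 1.3089], [0.0, 0.0, 0.0, 1.0]]
mustard_jar [(0.86, [242, 167, 267, 195]), (0.76, [266, 108, 293, 138]), (0.72, [232, 116, 257, 143]), (0.6, [238, 234, 374, 280])]
pepper_mill [(0.67, [338, 157, 361, 184]), (0.31, [234, 156, 372, 206])]
sauce_bottle [(0.9, [274, 166, 295, 189])]
salt_shaker [(0.85, [314, 165, 331, 184])]
old_rack [(0.93, [233, 153, 368, 206])]
new_rack [(0.98, [238, 233, 372, 278])]
bowl [(0.74, [128, 196, 183, 248]), (0.64, [243, 169, 264, 199])]
food_tub [(0.75, [437, 185, 519, 243])]
scene [[422.4, 0.0, 320.8], [0.0, 422.4, 199.7], [0.0, 0.0, 1.0]] [[-0.6881, 0.4639, -0.5579, 1.2497], [0.7255, 0.4314, -0.5362, 0.6246], [-0.0081, -0.7738, -0.6334, 0.7862], [0.0, 0.0, 0.0, 1.0]]
mustard_jar [(0.84, [351, 252, 378, 301]), (0.83, [339, 208, 359, 246]), (0.62, [307, 254, 333, 293]), (0.62, [268, 229, 295, 275])]
pepper_mill [(0.77, [269, 164, 284, 207]), (0.53, [312, 185, 329, 235])]
sauce_bottle [(0.61, [311, 185, 333, 234])]
salt_shaker [(0.92, [289, 181, 307, 221])]
old_rack [(0.8, [253, 187, 376, 260]), (0.19, [312, 154, 416, 227])]
new_rack [(0.94, [311, 151, 419, 228])]
bowl [(0.57, [427, 237, 491, 285])]
food_tub [(0.74, [208, 118, 269, 166])]
```

```bash
python3 - <<'E'
import cv2,numpy as np
a=cv2.imread('pics/top0.png')[90:300,110:540];b=cv2.imread('pics/scene0.png')[110:320,180:500]
cv2.imwrite('pics/t.png',cv2.resize(a,(800,391),interpolation=2));cv2.imwrite('pics/s.png',cv2.resize(b,(800,525),interpolation=2))
E
cat > h.py <<'E'
from rig import *
import numpy as np,cv2
def ray(c,r,u,z):
    d=r['extrinsics'][:3,:3]@np.linalg.solve(r['camera_matrix'],[*u,1]);p=r['extrinsics'][:3,3]
    return p+d*(z-p[2])/d[2]
def proj(r,X):
    E=np.linalg.inv(r['extrinsics']);q=(E[:3,:3]@np.atleast_2d(X).T+E[:3,3:])
    u=r['camera_matrix']@q;return (u[:2]/u[2]).T
E
```

```text
(no output)
```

View pics/t.png

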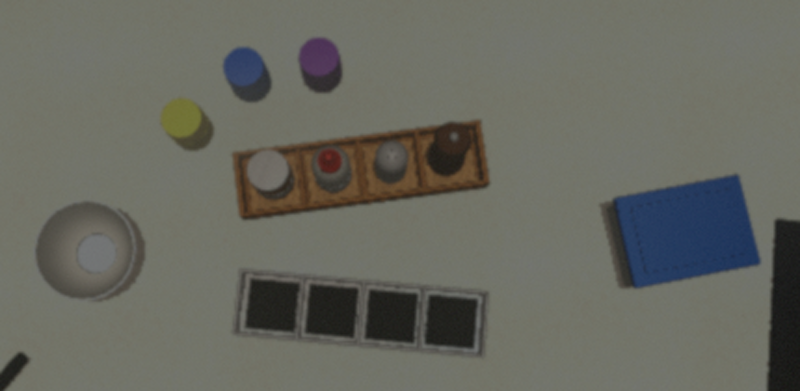

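View pics/s.png

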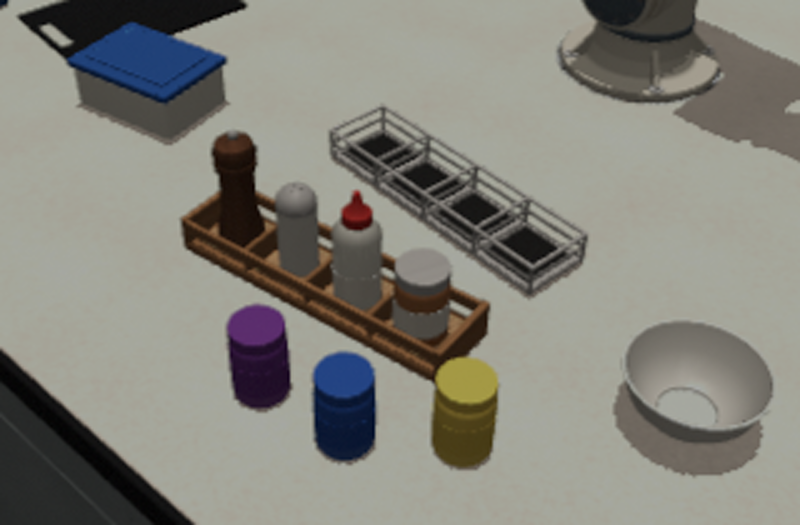

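The pictures show, in full top-image pixels: mustard jar (254,183), sauce bottle (286,178), salt shaker (320,175), pepper mill (351,167), left to right. They stand in the old rack (upper), with the new rack (about 305,256) nearer the robot. The jar's look-alikes are outside the rack: yellow (208,154), blue (242,126) and purple (282,120). I'm choosing the amber one in the leftmost bay; the scene crop already shows it close up at (423,295), with its amber band and steel lid.

```bash
cat > fit.py <<'E'
from h import *
from scipy.optimize import minimize
P={'mustard_jar':[(0,29),(88,29)],'pepper_mill':[(0,27),(20,25),(45,20),(95,20),(105,25),(138,23),(148,4)],'sauce_bottle':[(0,26),(88,26),(105,14),(138,3)],'salt_shaker':[(0,22.5),(90,22.5),(104,8)]}
t=np.linspace(0,2*np.pi,40)
def mask(r,X):
    m=np.zeros((1600,2560),np.uint8);u=proj(r,X)*4+1.5
    cv2.fillConvexPoly(m,cv2.convexHull(np.round(u*16).astype(np.int32)),1,shift=4);return cv2.resize(m.astype(np.float32),(640,400),interpolation=cv2.INTER_AREA)
def box(p,lx,ly,h):
    c,s=np.cos(p[2]),np.sin(p[2]);return np.array([[p[0]+c*a-s*b,p[1]+s*a+c*b,z] for a in(-lx/2,lx/2) for b in(-ly/2,ly/2) for z in(0,h)])
def cyl(p,n,z0):
    return np.concatenate([np.c_[p[0]+R/1e3*np.cos(t),p[1]+R/1e3*np.sin(t),t*0+z0+z/1e3] for z,R in P[n]])
def fit(r,S,model,x0,sc):
    def f(x):
        m=model(x0+x*sc);return -np.minimum(m,S).sum()/np.maximum(m,S).sum()
    o=minimize(f,np.zeros(len(x0)),method='Nelder-Mead',options=dict(initial_simplex=np.r_[[np.zeros(len(x0))],np.eye(len(x0))],xatol=.02,fatol=1e-4));return x0+o.x*sc,-o.fun
E
cat > m.py <<'E'
from fit import *
C={c:capture(c) for c in('top','scene')}
for n,w,h in(('old_rack',.092,.044),('new_rack',.091,.045)):
    for c in C:
        r=C[c];s=silhouettes(n,c)[0];S=cv2.morphologyEx(s['pixels'].astype(np.uint8),cv2.MORPH_CLOSE,np.ones((25,25)))
        e=s['extent'];p=ray(c,r,[(e[0]+e[2])/2,(e[1]+e[3])/2],.03)
        if c=='scene' and n=='old_rack': continue
        x,v=fit(r,S.astype(float),lambda q:mask(r,box(q,w,.346,h)),np.array([p[0],p[1],0]),np.array([.01,.01,.1]));print(n,c,x.round(4),round(v,3))
        cc,ss=np.cos(x[2]),np.sin(x[2]);print([[round(x[0]-ss*b,4),round(x[1]+cc*b,4)] for b in(.126,.042,-.042,-.126)],np.degrees(x[2]))
for n,ex in(('mustard_jar',(254,181)),('sauce_bottle',(284,177)),('salt_shaker',(322,174)),('pepper_mill',(349,170))):
  for c in C:
    r=C[c]; tgt=np.array(ex) if c=='top' else proj(r,[*ref,.08])[0]
    D=silhouettes(n,c)
    d=min(D,key=lambda d:np.hypot(*(np.array([(d['extent'][0]+d['extent'][2])/2,(d['extent'][1]+d['extent'][3])/2])-tgt)))
    if c=='top': ref=ray(c,r,ex,.08)[:2]
    zt=.0
    x,v=fit(r,d['pixels'].astype(float),lambda q:mask(r,cyl(q,n,.013)),ref,np.array([.01,.01]));print(n,c,x.round(4),round(v,3),d['score'])
E
python3 m.py
```

```text
old_rack top [0.6507 0.013  0.1079] 0.959
[[np.float64(0.6371), np.float64(0.1383)], [np.float64(0.6462), np.float64(0.0548)], [np.float64(0.6552), np.float64(-0.0287)], [np.float64(0.6643), np.float64(-0.1122)]] 6.182800066517997
new_rack top [ 0.4499  0.0188 -0.1144] 0.971
[[np.float64(0.4643), np.float64(0.144)], [np.float64(0.4547), np.float64(0.0606)], [np.float64(0.4452), np.float64(-0.0229)], [np.float64(0.4356), np.float64(-0.1063)]] -6.556443817263854
new_rack scene [ 0.4508  0.0154 -0.1256] 0.738
[[np.float64(0.4666), np.float64(0.1405)], [np.float64(0.4561), np.float64(0.0571)], [np.float64(0.4455), np.float64(-0.0262)], [np.float64(0.435), np.float64(-0.1096)]] -7.1954463412937875
mustard_jar top [0.64   0.1373] 0.932 0.97
mustard_jar scene [0.6437 0.1362] 0.876 0.69
sauce_bottle top [0.6467 0.0538] 0.935 0.86
sauce_bottle scene [0.648  0.0481] 0.879 0.67
salt_shaker top [ 0.6527 -0.0281] 0.857 0.62
salt_shaker scene [ 0.6555 -0.0316] 0.942 0.59
pepper_mill top [ 0.6665 -0.1079] 0.924 0.7
pepper_mill scene [ 0.6608 -0.1185] 0.771 0.57
```

Request:
send_rows(
  increments=[
    [0,0,0.125,0,0,0,85],
    [0,0,0.125,0,0,0,85],
    [0,0,0.125,0,0,0,85],
    [0,0,0.125,0,0,0,85],
    [0,0,0.125,0,0,0,85],
  ],
)

```text
clock: 2.02
tcp_pos: [0.1807, 0.5195, 0.2563]
tool_rot: [-180.0, 0.0, -55.3]
force: [-0.1, -0.6, -0.6]
grip_width: 0.0854
finger_force: 0.0
```

Request:
send_rows(
  increments=[
    [0,0,0.125,0,0,0,85],
    [0,0,0.125,0,0,0,85],
    [0,0,0.125,0,0,0,85],
    [0,0,0.125,0,0,0,85],
    [0,0,0,0,0,0,85],
  ],
)

```text
clock: 2.43
tcp_pos: [0.1807, 0.5195, 0.2563]
tool_rot: [-180.0, -0.0, -83.9]
force: [0.4, -0.2, -0.4]
grip_width: 0.0851
finger_force: 0.0
```

```bash
cat > go.py <<'E'
import sys,numpy as np
from rig import get_state
from scipy.spatial.transform import Rotation as R
s=get_state();p=s['tcp_pos'];M=R.from_euler('xyz',s['tool_rot'],degrees=True)
print(s['clock'],p.round(4),s['tool_rot'].round(2),'w',s['grip_width'].__round__(4))
a=list(map(float,sys.argv[1:]))
for i in range(0,len(a),3):
    t=np.array(a[i:i+3]);d=M.inv().apply(t-p)/.03;print(t,d.round(2));p=t
E
python3 go.py .640 .137 .2555 .640 .137 .075
```

```text
2.4333 [0.1807 0.5195 0.2563] [-180.     -0.    -83.89] w 0.0851
[0.64   0.137  0.2555] [ 14.3  -13.87   0.03]
[0.64  0.137 0.075] [-0.    0.    6.02]
```

Request:
send_rows(
  increments=[
    [0,0,0,0.4,-0.4,0,85],
    [0,0,0,0.8,-0.77,0,85],
    [0,0,0,0.8,-0.77,0,85],
    [0,0,0,0.8,-0.77,0,85],
    [0,0,0,0.8,-0.77,0,85],
  ],
)

```text
clock: 2.85
tcp_pos: [0.2973, 0.4226, 0.2564]
tool_rot: [-180.0, 0.0, -83.3]
force: [-0.1, 0.7, -1.0]
grip_width: 0.085
finger_force: 0.0
```

Request:
send_rows(
  increments=[
    [0,0,0,0.8,-0.77,0,85],
    [0,0,0,0.8,-0.77,0,85],
    [0,0,0,0.8,-0.77,0,85],
    [0,0,0,0.8,-0.77,0,85],
    [0,0,0,0.8,-0.77,0,85],
  ],
)

```text
clock: 3.27
tcp_pos: [0.4256, 0.316, 0.2565]
tool_rot: [-180.0, 0.0, -83.4]
force: [0.9, 0.4, 0.7]
grip_width: 0.0851
finger_force: 0.0
```

Request:
send_rows(
  increments=[
    [0,0,0,0.8,-0.77,0,85],
    [0,0,0,0.8,-0.77,0,85],
    [0,0,0,0.8,-0.77,0,85],
    [0,0,0,0.8,-0.77,0,85],
    [0,0,0,0.8,-0.77,0,85],
  ],
)

```text
clock: 3.68
tcp_pos: [0.5537, 0.2095, 0.2564]
tool_rot: [-180.0, 0.0, -83.4]
force: [0.6, 1.0, 0.5]
grip_width: 0.0855
finger_force: 0.0
```

Request:
send_rows(
  increments=[
    [0,0,0,0.8,-0.77,0,85],
    [0,0,0,0.8,-0.77,0,85],
    [0,0,0,0.8,-0.77,0,85],
    [0,0,0,0.3,-0.3,0,85],
    [0,0,0,0,0,0,85],
  ],
)

```text
clock: 4.1
tcp_pos: [0.6411, 0.1364, 0.2548]
tool_rot: [179.9, -0.1, -83.6]
force: [-0.8, 0.8, -0.2]
grip_width: 0.0851
finger_force: 0.0
```

```bash
python3 go.py .640 .137 .2555 .640 .137 .080;  python3 - <<'E'
from h import *
r=capture('wrist');cv2.imwrite('pics/w0.png',r['image'][:,:,::-1])
print(r['extrinsics'].round(3).tolist(), proj(r,[[.64,.137,.101],[.647,.052,.15]]))
E
```

```text
4.1 [0.6411 0.1364 0.2548] [ 1.7991e+02 -6.0000e-02 -8.3610e+01] w 0.0851
[0.64   0.137  0.2555] [-0.02  0.04 -0.02]
[0.64  0.137 0.08 ] [-0.01 -0.01  5.85]
[[-0.994, -0.105, -0.035, 0.651], [-0.11, 0.946, 0.305, 0.059], [0.001, 0.307, -0.952, 0.372], [0.0, 0.0, 0.0, 1.0]] [[317.9120843  189.91292999]
 [322.31775803  85.64721892]]
```

View pics/w0.png

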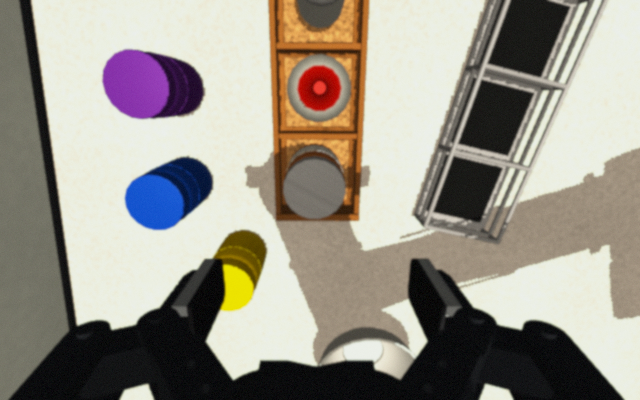

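The wrist view shows the amber jar's lid at (314,184) at the end of the wooden rack, with the red nozzle at (319,88). The coloured jars are outside the rack. I'll refine the positions from this view.

```bash
cat > w.py <<'E'
from fit import *
import sys
r=capture('wrist')
for n,x0 in(('mustard_jar',(.64,.137)),('sauce_bottle',(.647,.052)),('salt_shaker',(.654,-.03)),('pepper_mill',(.664,-.112))):
    if len(sys.argv)>1 and n not in sys.argv[1:]:continue
    q=proj(r,[*x0,.09])[0]
    for d in silhouettes(n,'wrist'):
        e=d['extent']
        if np.hypot((e[0]+e[2])/2-q[0],(e[1]+e[3])/2-q[1])<35:
            x,v=fit(r,d['pixels'].astype(float),lambda p:mask(r,cyl(p,n,.013)),np.array(x0),np.array([.01,.01]));print(n,x.round(4),round(v,3),e)
for d in silhouettes('new_rack','wrist')[:1]:
    S=cv2.morphologyEx(d['pixels'].astype(np.uint8),cv2.MORPH_CLOSE,np.ones((45,45))).astype(float)
    x,v=fit(r,S,lambda q:mask(r,box(q,.091,.346,.045)),np.array([.45,.0185,-.116]),np.array([.01,.01,.05]));print(x.round(4),v)
E
python3 w.py
```

```text
mustard_jar [0.6433 0.1353] 0.916 [281.1, 140.8, 346.2, 216.8]
sauce_bottle [0.6486 0.0529] 0.97 [286.7, 52.2, 355.1, 120.4]
[ 0.4527  0.0162 -0.112 ] 0.9681243527272554
```

Request:
send_rows(
  increments=[
    [0,0,0,0,-0.03,0.9,85],
    [0,0,0,0,0,0.95,85],
    [0,0,0,0,0,0.95,85],
    [0,0,0,0,0,0.95,85],
    [0,0,0,0,0,0.95,85],
  ],
)

```text
clock: 4.87
tcp_pos: [0.6398, 0.1397, 0.1146]
tool_rot: [-179.9, 0.0, -83.5]
force: [-0.2, 0.1, 0.0]
grip_width: 0.085
finger_force: 0.0
```

Request:
send_rows(
  increments=[
    [0,0,0,0,0,0.7,85],
    [0,0,0,0,0,0.4,85],
    [0,0,0,0,0,0,40],
    [0,0,0,0,0,0,40],
    [0,0,0,0,0,0,40],
  ],
)

```text
clock: 5.28
tcp_pos: [0.6415, 0.1396, 0.0846]
tool_rot: [-179.8, 0.0, -83.6]
force: [-1.2, 0.7, -1.9]
grip_width: 0.0556
finger_force: 63.8
```

Request:
send_rows(
  increments=[
    [0,0,0,0,0,0,30],
    [0,0,0,0,0,0,30],
    [0,0,0,0,0,0,30],
    [0,0,0,0,0,0,30],
  ],
)

```text
clock: 5.62
tcp_pos: [0.6412, 0.1396, 0.0843]
tool_rot: [-179.8, 0.1, -83.6]
force: [-0.8, 1.6, 5.9]
grip_width: 0.0558
finger_force: 64.7
```

```bash
python3 go.py
```

```text
5.6167 [0.6412 0.1396 0.0843] [-1.7981e+02  5.0000e-02 -8.3610e+01] w 0.0558
```

Request:
send_rows(
  increments=[
    [0,0,0,0,0,-0.3,30],
    [0,0,0,0,0,-0.6,30],
    [0,0,0,0,0,-0.6,30],
    [0,0,0,0,0,-0.6,30],
    [0,0,0,0,0,0,30],
  ],
)

```text
clock: 6.03
tcp_pos: [0.6419, 0.1392, 0.1496]
tool_rot: [-179.7, 0.0, -83.6]
force: [1.0, 0.9, -1.8]
grip_width: 0.0557
finger_force: 64.6
```

```bash
python3 go.py .4654 .1455 .146 .4654 .1455 .0823
```

```text
6.0333 [0.6419 0.1392 0.1496] [-1.7965e+02  4.0000e-02 -8.3630e+01] w 0.0557
[0.4654 0.1455 0.146 ] [-0.86  5.82  0.08]
[0.4654 0.1455 0.0823] [0.   0.01 2.12]
```

Request:
send_rows(
  increments=[
    [0,0,0,0,0.5,0,30],
    [0,0,0,-0.1,0.8,0,30],
    [0,0,0,-0.1,0.8,0,30],
    [0,0,0,-0.2,0.8,0,30],
    [0,0,0,-0.2,0.8,0,30],
  ],
)

```text
clock: 6.45
tcp_pos: [0.5259, 0.1441, 0.144]
tool_rot: [179.9, -0.0, -83.7]
force: [-0.0, 1.4, -2.1]
grip_width: 0.0556
finger_force: 64.6
```

Request:
send_rows(
  increments=[
    [0,0,0,-0.16,0.8,0,30],
    [0,0,0,-0.1,0.8,0,30],
    [0,0,0,0,0.5,0,30],
    [0,0,0,0,0,0,30],
    [0,0,0,0,0,0,30],
  ],
)

```text
clock: 6.87
tcp_pos: [0.4635, 0.1452, 0.145]
tool_rot: [180.0, -0.0, -83.6]
force: [0.6, -0.0, -2.5]
grip_width: 0.0558
finger_force: 64.7
```

```bash
python3 go.py .4654 .1455 .146 .4654 .1455 .0823
```

```text
6.8667 [0.4635 0.1452 0.145 ] [179.96  -0.   -83.61] w 0.0558
[0.4654 0.1455 0.146 ] [-0.   -0.06 -0.03]
[0.4654 0.1455 0.0823] [-0.   -0.    2.12]
```

Request:
send_rows(
  increments=[
    [0,0,0,0,-0.06,0.5,30],
    [0,0,0,0,0,0.6,30],
    [0,0,0,0,0,0.5,30],
    [0,0,0,0,0,0.3,30],
    [0,0,0,0,0,0.1,30],
  ],
)

```text
clock: 7.28
tcp_pos: [0.4658, 0.145, 0.0833]
tool_rot: [179.8, -0.1, -83.7]
force: [-0.4, -0.9, -2.4]
grip_width: 0.0554
finger_force: 64.6
```

Request:
send_rows(
  increments=[
    [0,0,0,0,0,0,30],
    [0,0,0,0,0,0.03,30],
    [0,0,0,0,0,0,30],
  ],
)

```text
clock: 7.53
tcp_pos: [0.4669, 0.1459, 0.0851]
tool_rot: [-179.9, 0.0, -83.6]
force: [-0.3, -0.5, -1.6]
grip_width: 0.0556
finger_force: 64.6
```

Request:
send_rows(
  increments=[
    [0,0,0,0,0,0.04,30],
    [0,0,0,0,0,0.03,30],
    [0,0,0,0,0,0,30],
  ],
)

```text
clock: 7.78
tcp_pos: [0.4663, 0.1457, 0.0825]
tool_rot: [-180.0, 0.0, -83.6]
force: [0.3, 0.6, -3.8]
grip_width: 0.0554
finger_force: 64.6
```

Request:
send_rows(
  increments=[
    [0,0,0,0,0,0.03,30],
    [0,0,0,0,0,0,30],
  ],
)

```text
clock: 7.95
tcp_pos: [0.4664, 0.1457, 0.0822]
tool_rot: [-180.0, 0.0, -83.6]
force: [-3.2, -0.6, 3.4]
grip_width: 0.0557
finger_force: 65.3
```

Request:
send_rows(
  increments=[
    [0,0,0,0,0,0,62],
    [0,0,0,0,0,0,85],
    [0,0,0,0,0,0,85],
    [0,0,0,0,0,0,85],
  ],
)

```text
clock: 8.28
tcp_pos: [0.4665, 0.1457, 0.0815]
tool_rot: [-180.0, 0.0, -83.6]
force: [-0.8, 0.4, 0.4]
grip_width: 0.0852
finger_force: 0.0
```

Request:
send_rows(
  increments=[
    [0,0,0,0,0,-0.4,85],
    [0,0,0,0,0,-0.9,85],
    [0,0,0,0,0,-1,85],
    [0,0,0,0,0,-1,85],
    [0,0,0,0,0,-1,85],
  ],
)

```text
clock: 8.7
tcp_pos: [0.4661, 0.1454, 0.2118]
tool_rot: [-180.0, -0.0, -83.6]
force: [1.2, 0.4, -0.2]
grip_width: 0.0849
finger_force: 0.0
```

Request:
send_rows(
  increments=[
    [0,0,0,0,0,-0.9,85],
    [0,0,0,0,0,-0.5,85],
    [0,0,0,0.2,-0.4,0,85],
    [0,0,0,0.5,-0.9,0,85],
    [0,0,0,0.5,-0.9,0,85],
  ],
)

```text
clock: 9.12
tcp_pos: [0.5365, 0.1172, 0.2534]
tool_rot: [-179.9, 0.1, -83.5]
force: [0.3, 1.0, -0.0]
grip_width: 0.085
finger_force: 0.0
```

Request:
send_rows(
  increments=[
    [0,0,0,0.5,-0.9,0,85],
    [0,0,0,0.4,-0.9,0,85],
    [0,0,0,0.4,-0.9,0,85],
    [0,0,0,0.2,-0.5,0,85],
    [0,0,0,0,0,0,85],
  ],
)

```text
clock: 9.53
tcp_pos: [0.6385, 0.0817, 0.2501]
tool_rot: [179.9, -0.1, -83.8]
force: [-0.8, 0.1, -1.1]
grip_width: 0.0854
finger_force: 0.0
```

```bash
python3 go.py .648 .053 .262 .648 .053 .102; python3 w.py; python3 - <<'E'
from h import *
r=capture('wrist');cv2.imwrite('pics/w1.png',r['image'][:,:,::-1])
E
```

```text
9.5333 [0.6385 0.0817 0.2501] [ 1.7987e+02 -6.0000e-02 -8.3770e+01] w 0.0854
[0.648 0.053 0.262] [ 0.98 -0.21 -0.39]
[0.648 0.053 0.102] [-0.01 -0.01  5.33]
sauce_bottle [0.6487 0.0526] 0.967 [276.7, 117.7, 344.3, 184.4]
salt_shaker [ 0.6557 -0.0289] 0.963 [279.9, 16.3, 341.8, 83.6]
[ 0.4516  0.0021 -0.1159] 0.9131290956480271
```

View pics/w1.png

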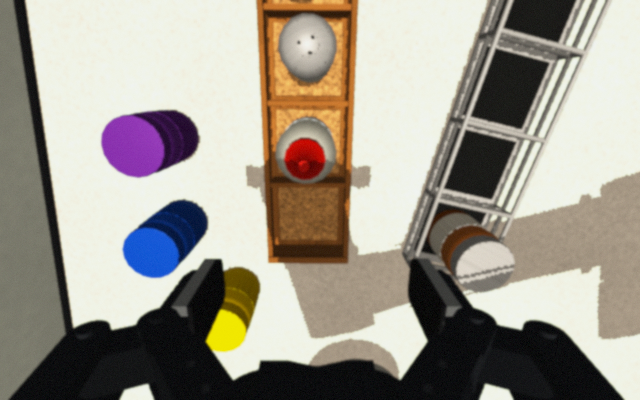

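The amber jar now stands upright in the new rack's leftmost bay (lid about (485,262)). The sauce bottle's nozzle is at (305,160), and it's next.

Request:
send_rows(
  increments=[
    [0,0,0,0.5,-0.1,0,85],
    [0,0,0,0.48,-0.1,0,85],
    [0,0,0,0,0,0,85],
    [0,0,0,0,0,0,85],
  ],
)

```text
clock: 10.22
tcp_pos: [0.6456, 0.0532, 0.2524]
tool_rot: [-180.0, -0.0, -83.7]
force: [-0.1, -0.3, 0.4]
grip_width: 0.0849
finger_force: 0.0
```

```bash
python3 go.py .6485 .0527 .12 .6485 .0527 .102
```

```text
10.2167 [0.6456 0.0532 0.2524] [-180.     -0.    -83.74] w 0.0849
[0.6485 0.0527 0.12  ] [ 0.03 -0.09  4.41]
[0.6485 0.0527 0.102 ] [-0.   0.   0.6]
```

Request:
send_rows(
  increments=[
    [0,0,0,0.03,-0.09,0.9,85],
    [0,0,0,0,0,1,85],
    [0,0,0,0,0,1,85],
    [0,0,0,0,0,1,85],
    [0,0,0,0,0,0.5,85],
  ],
)

```text
clock: 10.63
tcp_pos: [0.6461, 0.0536, 0.1161]
tool_rot: [179.7, 0.0, -83.7]
force: [-0.7, -0.0, -0.2]
grip_width: 0.0847
finger_force: 0.0
```

Request:
send_rows(
  increments=[
    [0,0,0,0,0,0.1,85],
    [0,0,0,0,0,0.1,85],
    [0,0,0,0,0,0.05,85],
    [0,0,0,0,0,0,85],
  ],
)

```text
clock: 10.97
tcp_pos: [0.6491, 0.054, 0.1143]
tool_rot: [-179.9, 0.0, -83.6]
force: [0.3, -0.2, 0.4]
grip_width: 0.0851
finger_force: 0.0
```

Request:
send_rows(
  increments=[
    [0,0,0,0,0,0.05,85],
    [0,0,0,0,0,0.05,85],
    [0,0,0,0,0,0.05,85],
    [0,0,0,0,0,0,85],
  ],
)

```text
clock: 11.3
tcp_pos: [0.6482, 0.0539, 0.1083]
tool_rot: [180.0, 0.0, -83.6]
force: [-1.0, -0.9, 0.0]
grip_width: 0.0852
finger_force: 0.0
```

Request:
send_rows(
  increments=[
    [0,0,0,0,0,0.04,85],
    [0,0,0,0,0,0.04,85],
    [0,0,0,0,0,0,85],
  ],
)

```text
clock: 11.55
tcp_pos: [0.6481, 0.0539, 0.1056]
tool_rot: [180.0, -0.0, -83.6]
force: [0.0, -0.4, -0.2]
grip_width: 0.0852
finger_force: 0.0
```

Request:
send_rows(
  increments=[
    [0,0,0,0,0,0.04,85],
    [0,0,0,0,0,0.03,85],
    [0,0,0,0,0,0,85],
  ],
)

```text
clock: 11.8
tcp_pos: [0.6481, 0.0539, 0.1036]
tool_rot: [180.0, -0.0, -83.6]
force: [-0.5, 0.2, -0.2]
grip_width: 0.0848
finger_force: 0.0
```

Request:
send_rows(
  increments=[
    [0,0,0,0,0,0,40],
    [0,0,0,0,0,0,40],
    [0,0,0,0,0,0,30],
    [0,0,0,0,0,0,30],
    [0,0,0,0,0,0,30],
  ],
)

```text
clock: 12.22
tcp_pos: [0.6486, 0.054, 0.1044]
tool_rot: [-179.9, -0.0, -83.6]
force: [0.3, 0.9, 2.5]
grip_width: 0.0499
finger_force: 62.9
```

Request:
send_rows(
  increments=[
    [0,0,0,0,0,0,30],
    [0,0,0,0,0,-0.1,30],
    [0,0,0,0,0,-0.2,30],
    [0,0,0,0,0,0,30],
  ],
)

```text
clock: 12.55
tcp_pos: [0.6483, 0.0539, 0.1135]
tool_rot: [-180.0, -0.0, -83.6]
force: [0.0, -0.2, -1.3]
grip_width: 0.0502
finger_force: 62.6
```

```bash
python3 - <<'E'
from h import *
r=capture('scene')['image'][100:320,220:440,::-1];cv2.imwrite('pics/s1.png',cv2.resize(r,(590,590),interpolation=2))
print(get_state()['force'])
E
```

```text
[ 0.56984139  0.96880263 -2.26866126]
```

View pics/s1.png

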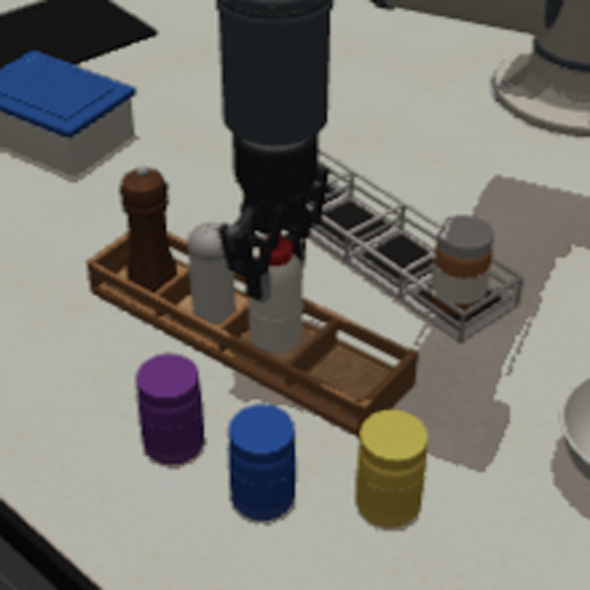

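The bottle hangs upright between the fingers at (276,300). The jar stands in the new rack at (462,262).

Request:
send_rows(
  increments=[
    [0,0,0,0,0,-0.5,30],
    [0,0,0,0,0,-0.7,30],
    [0,0,0,0,0,-0.6,30],
    [0,0,0,0,0,0,30],
    [0,0,0,0,0,0,30],
  ],
)

```text
clock: 13.02
tcp_pos: [0.6486, 0.0541, 0.1674]
tool_rot: [-179.9, 0.0, -83.6]
force: [-0.1, -0.1, -4.4]
grip_width: 0.0496
finger_force: 63.1
```

```bash
python3 go.py .4559 .0595 .167 .4559 .0595 .1024
```

```text
13.0167 [0.6486 0.0541 0.1674] [-1.799e+02  5.000e-02 -8.365e+01] w 0.0496
[0.4559 0.0595 0.167 ] [-0.89  6.36  0.  ]
[0.4559 0.0595 0.1024] [0.   0.   2.15]
```

Request:
send_rows(
  increments=[
    [0,0,0,0,0.5,0,30],
    [0,0,0,-0.1,0.8,0,30],
    [0,0,0,-0.1,0.8,0,30],
    [0,0,0,-0.2,0.8,0,30],
    [0,0,0,-0.2,0.8,0,30],
  ],
)

```text
clock: 13.43
tcp_pos: [0.5337, 0.0592, 0.1649]
tool_rot: [179.8, -0.0, -83.7]
force: [0.0, -0.0, -1.9]
grip_width: 0.05
finger_force: 63.2
```

Request:
send_rows(
  increments=[
    [0,0,0,-0.2,0.8,0,30],
    [0,0,0,-0.1,0.8,0,30],
    [0,0,0,0,0.7,0,30],
    [0,0,0,0,0.36,0,30],
    [0,0,0,0,0,0,30],
  ],
)

```text
clock: 13.85
tcp_pos: [0.4531, 0.0591, 0.166]
tool_rot: [179.9, 0.0, -83.6]
force: [0.1, -0.5, -2.5]
grip_width: 0.0501
finger_force: 63.2
```

Request:
send_rows(
  increments=[
    [0,0,0,0,0,0,30],
  ],
)

```text
clock: 13.93
tcp_pos: [0.4554, 0.0595, 0.1665]
tool_rot: [180.0, -0.0, -83.6]
force: [0.3, 0.9, -2.8]
grip_width: 0.0496
finger_force: 63.2
```

```bash
python3 go.py .4559 .0595 .167 .4559 .0595 .1024
```

```text
13.9333 [0.4554 0.0595 0.1665] [ 1.7998e+02 -1.0000e-02 -8.3620e+01] w 0.0496
[0.4559 0.0595 0.167 ] [ 0.   -0.02 -0.02]
[0.4559 0.0595 0.1024] [-0.   -0.    2.15]
```

Request:
send_rows(
  increments=[
    [0,0,0,0,0,0.6,30],
    [0,0,0,0,0,0.7,30],
    [0,0,0,0,0,0.5,30],
    [0,0,0,0,0,0.25,30],
    [0,0,0,0,0,0,30],
  ],
)

```text
clock: 14.35
tcp_pos: [0.4558, 0.0593, 0.104]
tool_rot: [179.9, -0.1, -83.7]
force: [-1.0, 0.0, -1.7]
grip_width: 0.0496
finger_force: 63.3
```

Request:
send_rows(
  increments=[
    [0,0,0,0,0,0.03,30],
    [0,0,0,0,0,0,30],
    [0,0,0,0,0,0,30],
  ],
)

```text
clock: 14.6
tcp_pos: [0.4563, 0.0598, 0.1051]
tool_rot: [-179.9, 0.0, -83.6]
force: [-0.3, 0.4, -2.5]
grip_width: 0.0499
finger_force: 63.3
```

Request:
send_rows(
  increments=[
    [0,0,0,0,0,0.03,30],
    [0,0,0,0,0,0,30],
  ],
)

```text
clock: 14.77
tcp_pos: [0.4558, 0.0597, 0.1039]
tool_rot: [-180.0, 0.0, -83.6]
force: [-0.5, 0.2, -2.3]
grip_width: 0.0499
finger_force: 63.3
```

Request:
send_rows(
  increments=[
    [0,0,0,0,0,0.03,30],
    [0,0,0,0,0,0,30],
  ],
)

```text
clock: 14.93
tcp_pos: [0.4556, 0.0596, 0.1027]
tool_rot: [-180.0, 0.0, -83.6]
force: [-0.8, -0.7, -2.3]
grip_width: 0.0496
finger_force: 63.3
```

Request:
send_rows(
  increments=[
    [0,0,0,0,0,0.03,30],
    [0,0,0,0,0,0,30],
  ],
)

```text
clock: 15.1
tcp_pos: [0.4557, 0.0596, 0.1024]
tool_rot: [-180.0, -0.0, -83.6]
force: [-3.5, 1.0, 4.6]
grip_width: 0.0496
finger_force: 63.9
```

Request:
send_rows(
  increments=[
    [0,0,0,0,0,0,56],
    [0,0,0,0,0,0,85],
    [0,0,0,0,0,0,85],
    [0,0,0,0,0,0,85],
  ],
)

```text
clock: 15.43
tcp_pos: [0.4558, 0.0596, 0.1018]
tool_rot: [-180.0, 0.0, -83.6]
force: [-1.2, 0.7, 0.6]
grip_width: 0.0849
finger_force: 0.0
```

Request:
send_rows(
  increments=[
    [0,0,0,0,0,-0.4,85],
    [0,0,0,0,0,-0.9,85],
    [0,0,0,0,0,-1,85],
    [0,0,0,0,0,-1,85],
    [0,0,0,0,0,-1,85],
  ],
)

```text
clock: 15.85
tcp_pos: [0.4554, 0.0594, 0.2322]
tool_rot: [-180.0, -0.0, -83.6]
force: [1.1, 0.4, -0.6]
grip_width: 0.085
finger_force: 0.0
```

Request:
send_rows(
  increments=[
    [0,0,0,0,0,-0.7,85],
    [0,0,0,0,0,0,85],
    [0,0,0,0.2,-0.4,0,85],
    [0,0,0,0.5,-0.85,0,85],
    [0,0,0,0.5,-0.85,0,85],
  ],
)

```text
clock: 16.27
tcp_pos: [0.5228, 0.0307, 0.252]
tool_rot: [-179.9, 0.0, -83.5]
force: [0.7, 0.3, 0.6]
grip_width: 0.0851
finger_force: 0.0
```

Request:
send_rows(
  increments=[
    [0,0,0,0.5,-0.85,0,85],
    [0,0,0,0.5,-0.85,0,85],
    [0,0,0,0.5,-0.85,0,85],
    [0,0,0,0.5,-0.85,0,85],
    [0,0,0,0.4,-0.6,0,85],
  ],
)

```text
clock: 16.68
tcp_pos: [0.6511, -0.0285, 0.2502]
tool_rot: [179.9, -0.0, -83.7]
force: [-0.2, 0.5, 0.2]
grip_width: 0.0847
finger_force: 0.0
```

Request:
send_rows(
  increments=[
    [0,0,0,0,0,0,85],
    [0,0,0,0,0,0,85],
  ],
)

```text
clock: 16.85
tcp_pos: [0.6499, -0.028, 0.2498]
tool_rot: [179.9, 0.0, -83.7]
force: [-0.5, 0.0, -0.2]
grip_width: 0.0849
finger_force: 0.0
```

```bash
python3 go.py .6555 -.029 .255 .6555 -.029 .083; python3 w.py salt_shaker pepper_mill; python3 - <<'E'
from h import *
r=capture('wrist');cv2.imwrite('pics/w2.png',r['image'][:,:,::-1])
E
```

```text
16.85 [ 0.6499 -0.028   0.2498] [179.86   0.   -83.71] w 0.0849
[ 0.6555 -0.029   0.255 ] [ 0.05 -0.18 -0.17]
[ 0.6555 -0.029   0.083 ] [ 0.   -0.01  5.73]
salt_shaker [ 0.6557 -0.0289] 0.971 [282.7, 146.4, 337.4, 214.9]
pepper_mill [ 0.6685 -0.1081] 0.977 [266.1, 50.9, 339.5, 127.8]
[ 0.4539  0.0191 -0.1163] 0.773307273432093
```

View pics/w2.png

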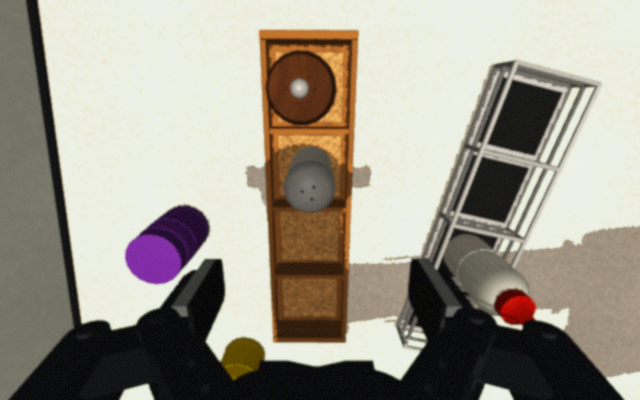

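The bottle stands upright in the new rack's second bay (nozzle about (515,307)). The salt shaker is at (310,186) and the mill at (300,88).

Request:
send_rows(
  increments=[
    [0,0,0,0.05,-0.18,0.5,85],
    [0,0,0,0,0,1,85],
    [0,0,0,0,0,1,85],
    [0,0,0,0,0,1,85],
    [0,0,0,0,0,1,85],
  ],
)

```text
clock: 17.52
tcp_pos: [0.6545, -0.0279, 0.1164]
tool_rot: [-179.9, 0.0, -83.6]
force: [0.1, -0.1, -0.2]
grip_width: 0.0851
finger_force: 0.0
```

Request:
send_rows(
  increments=[
    [0,0,0,0,0,0.7,85],
    [0,0,0,0,0,0.3,85],
    [0,0,0,0,0,0,85],
    [0,0,0,0,0,0,85],
  ],
)

```text
clock: 17.85
tcp_pos: [0.6555, -0.0282, 0.0881]
tool_rot: [-179.9, -0.0, -83.6]
force: [-0.5, -0.6, 1.4]
grip_width: 0.085
finger_force: 0.0
```

Request:
send_rows(
  increments=[
    [0,0,0,0,0,0,40],
    [0,0,0,0,0,0,30],
    [0,0,0,0,0,0,25],
    [0,0,0,0,0,0,25],
    [0,0,0,0,0,0,25],
  ],
)

```text
clock: 18.27
tcp_pos: [0.6557, -0.0284, 0.0884]
tool_rot: [-179.9, -0.0, -83.6]
force: [-1.2, 0.3, 5.8]
grip_width: 0.0436
finger_force: 61.3
```

Request:
send_rows(
  increments=[
    [0,0,0,0,0,0,25],
    [0,0,0,0,0,0,25],
    [0,0,0,0,0,0,25],
  ],
)

```text
clock: 18.52
tcp_pos: [0.6557, -0.0284, 0.0884]
tool_rot: [-179.9, -0.0, -83.6]
force: [-1.4, 0.8, 6.1]
grip_width: 0.0438
finger_force: 61.3
```

Request:
send_rows(
  increments=[
    [0,0,0,0,0,-0.3,25],
    [0,0,0,0,0,-0.6,25],
    [0,0,0,0,0,-0.7,25],
    [0,0,0,0,0,-0.5,25],
    [0,0,0,0,0,0,25],
  ],
)

```text
clock: 18.93
tcp_pos: [0.6568, -0.0285, 0.1539]
tool_rot: [-179.6, -0.0, -83.6]
force: [0.1, 0.3, -1.0]
grip_width: 0.0439
finger_force: 61.3
```

```bash
python3 go.py .4465 -.0242 .150 .4465 -.0242 .0864
```

```text
18.9333 [ 0.6568 -0.0285  0.1539] [-1.7964e+02 -4.0000e-02 -8.3620e+01] w 0.0439
[ 0.4465 -0.0242  0.15  ] [-0.92  6.95  0.09]
[ 0.4465 -0.0242  0.0864] [-0.    0.01  2.12]
```

Request:
send_rows(
  increments=[
    [0,0,0,0,0.5,0,25],
    [0,0,0,-0.1,0.9,0,25],
    [0,0,0,-0.1,0.9,0,25],
    [0,0,0,-0.2,0.9,0,25],
    [0,0,0,-0.2,0.9,0,25],
  ],
)

```text
clock: 19.35
tcp_pos: [0.5287, -0.0242, 0.1486]
tool_rot: [179.9, 0.0, -83.7]
force: [0.3, 0.1, -2.0]
grip_width: 0.044
finger_force: 61.6
```

Request:
send_rows(
  increments=[
    [0,0,0,-0.2,0.9,0,25],
    [0,0,0,-0.1,0.9,0,25],
    [0,0,0,0,0.7,0,25],
    [0,0,0,0,0.35,0,25],
    [0,0,0,0,0,0,25],
  ],
)

```text
clock: 19.77
tcp_pos: [0.4425, -0.0249, 0.1495]
tool_rot: [179.9, 0.0, -83.6]
force: [0.3, -0.6, -1.7]
grip_width: 0.0438
finger_force: 61.7
```

Request:
send_rows(
  increments=[
    [0,0,0,0,0,0,25],
    [0,0,0,0,0,0,25],
  ],
)

```text
clock: 19.93
tcp_pos: [0.4457, -0.0245, 0.1497]
tool_rot: [-180.0, -0.0, -83.6]
force: [1.1, 0.5, -2.8]
grip_width: 0.0439
finger_force: 61.7
```

```bash
python3 go.py .4465 -.0242 .150 .4465 -.0242 .0864
```

```text
19.9333 [ 0.4457 -0.0245  0.1497] [-179.97   -0.    -83.64] w 0.0439
[ 0.4465 -0.0242  0.15  ] [-0.01 -0.03 -0.01]
[ 0.4465 -0.0242  0.0864] [-0.    0.    2.12]
```

Request:
send_rows(
  increments=[
    [0,0,0,0,0,0.6,25],
    [0,0,0,0,0,0.7,25],
    [0,0,0,0,0,0.5,25],
    [0,0,0,0,0,0.22,25],
    [0,0,0,0,0,0,25],
  ],
)

```text
clock: 20.35
tcp_pos: [0.4449, -0.0248, 0.0879]
tool_rot: [179.9, -0.0, -83.6]
force: [-0.3, 0.1, -1.6]
grip_width: 0.0439
finger_force: 61.5
```

Request:
send_rows(
  increments=[
    [0,0,0,0,0,0.02,25],
    [0,0,0,0,0,0,25],
    [0,0,0,0,0,0,25],
  ],
)

```text
clock: 20.6
tcp_pos: [0.4455, -0.0245, 0.0894]
tool_rot: [-179.9, 0.0, -83.6]
force: [0.3, 0.2, -0.9]
grip_width: 0.0441
finger_force: 61.5
```

Request:
send_rows(
  increments=[
    [0,0,0,0,0,0.03,25],
    [0,0,0,0,0,0,25],
  ],
)

```text
clock: 20.77
tcp_pos: [0.445, -0.0246, 0.088]
tool_rot: [-180.0, 0.0, -83.6]
force: [-0.5, -0.3, -2.3]
grip_width: 0.0439
finger_force: 61.5
```

Request:
send_rows(
  increments=[
    [0,0,0,0,0,0.04,25],
    [0,0,0,0,0,0,25],
  ],
)

```text
clock: 20.93
tcp_pos: [0.4447, -0.0246, 0.0865]
tool_rot: [-180.0, 0.0, -83.6]
force: [0.2, 0.2, -1.8]
grip_width: 0.0438
finger_force: 61.5
```

Request:
send_rows(
  increments=[
    [0,0,0,0,0,0.02,25],
    [0,0,0,0,0,0,25],
  ],
)

```text
clock: 21.1
tcp_pos: [0.4448, -0.0247, 0.0864]
tool_rot: [-180.0, -0.0, -83.6]
force: [-2.5, 1.4, 4.1]
grip_width: 0.0439
finger_force: 62.1
```

Request:
send_rows(
  increments=[
    [0,0,0,0,0,0,50],
    [0,0,0,0,0,0,85],
    [0,0,0,0,0,0,85],
    [0,0,0,0,0,0,85],
  ],
)

```text
clock: 21.43
tcp_pos: [0.4449, -0.0246, 0.0859]
tool_rot: [-180.0, -0.0, -83.6]
force: [-1.3, -0.1, 0.2]
grip_width: 0.0835
finger_force: 0.0
```

Request:
send_rows(
  increments=[
    [0,0,0,0,0,-0.4,85],
    [0,0,0,0,0,-0.9,85],
    [0,0,0,0,0,-1,85],
    [0,0,0,0,0,-1,85],
    [0,0,0,0,0,-1,85],
  ],
)

```text
clock: 21.85
tcp_pos: [0.4445, -0.0247, 0.2163]
tool_rot: [180.0, -0.0, -83.6]
force: [0.9, 1.2, -0.5]
grip_width: 0.0852
finger_force: 0.0
```

Request:
send_rows(
  increments=[
    [0,0,0,0,0,-1,85],
    [0,0,0,0,0,-0.4,85],
    [0,0,0,0.2,-0.4,0,85],
    [0,0,0,0.4,-0.85,0,85],
    [0,0,0,0.4,-0.85,0,85],
  ],
)

```text
clock: 22.27
tcp_pos: [0.5115, -0.0476, 0.2578]
tool_rot: [-179.9, 0.0, -83.6]
force: [1.2, 1.2, 1.0]
grip_width: 0.0853
finger_force: 0.0
```

Request:
send_rows(
  increments=[
    [0,0,0,0.5,-0.85,0,85],
    [0,0,0,0.5,-0.85,0,85],
    [0,0,0,0.5,-0.85,0,85],
    [0,0,0,0.5,-0.85,0,85],
    [0,0,0,0.4,-0.85,0,85],
  ],
)

```text
clock: 22.68
tcp_pos: [0.6466, -0.106, 0.2564]
tool_rot: [180.0, -0.0, -83.7]
force: [1.2, 1.0, 0.2]
grip_width: 0.0849
finger_force: 0.0
```

Request:
send_rows(
  increments=[
    [0,0,0,0.2,-0.6,0,85],
    [0,0,0,0,-0.1,0,85],
    [0,0,0,0,0,0,85],
    [0,0,0,0,0,0,85],
  ],
)

```text
clock: 23.02
tcp_pos: [0.6667, -0.1084, 0.2565]
tool_rot: [180.0, 0.0, -83.6]
force: [-0.7, -0.2, 0.4]
grip_width: 0.0848
finger_force: 0.0
```

```bash
python3 go.py .667 -.109 .25 .667 -.109 .122; python3 w.py pepper_mill; python3 - <<'E'
from h import *
r=capture('wrist');cv2.imwrite('pics/w3.png',r['image'][:,:,::-1])
E
```

```text
23.0167 [ 0.6667 -0.1084  0.2565] [179.96   0.   -83.64] w 0.0848
[ 0.667 -0.109  0.25 ] [ 0.02 -0.01  0.22]
[ 0.667 -0.109  0.122] [ 0.   -0.    4.27]
pepper_mill [ 0.6696 -0.1123] 0.925 [283.1, 143.2, 345.6, 229.4]
[ 0.4531  0.0185 -0.1161] 0.6066543877669776
```

View pics/w3.png

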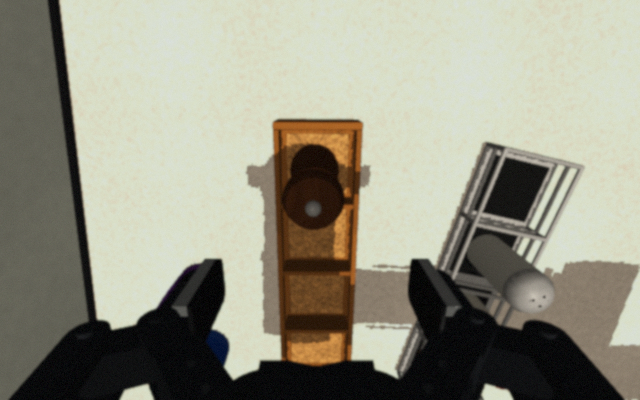

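The shaker stands in the new rack's third bay (dome about (530,290)). The mill's ball is at (313,209), and it's next. I'll grip it by the head, because the palm wouldn't clear its top with a lower grip.

Request:
send_rows(
  increments=[
    [0,0,0,0.06,-0.05,0.3,85],
    [0,0,0,0,0,0.8,85],
    [0,0,0,0,0,0.9,85],
    [0,0,0,0,0,0.9,85],
    [0,0,0,0,0,0.8,85],
  ],
)

```text
clock: 23.63
tcp_pos: [0.6677, -0.11, 0.1439]
tool_rot: [180.0, 0.0, -83.6]
force: [0.2, 0.2, -0.3]
grip_width: 0.085
finger_force: 0.0
```

Request:
send_rows(
  increments=[
    [0,0,0,0,0,0.5,85],
    [0,0,0,0,0,0.2,85],
    [0,0,0,0,0,0,85],
    [0,0,0,0,0,0,85],
  ],
)

```text
clock: 23.97
tcp_pos: [0.6689, -0.1103, 0.1257]
tool_rot: [-179.9, -0.0, -83.6]
force: [-0.3, 0.2, 0.6]
grip_width: 0.0849
finger_force: 0.0
```

```bash
python3 go.py .6685 -.110 .119; python3 - <<'E'
from h import *
for n in('scene',):
    r=capture(n)['image'][100:260,200:400,::-1];cv2.imwrite('pics/s2.png',cv2.resize(r,(750,600),interpolation=2))
E
```

```text
23.9667 [ 0.6689 -0.1103  0.1257] [-1.7994e+02 -3.0000e-02 -8.3630e+01] w 0.0849
[ 0.6685 -0.11    0.119 ] [-0.01  0.01  0.22]
```

View pics/s2.png

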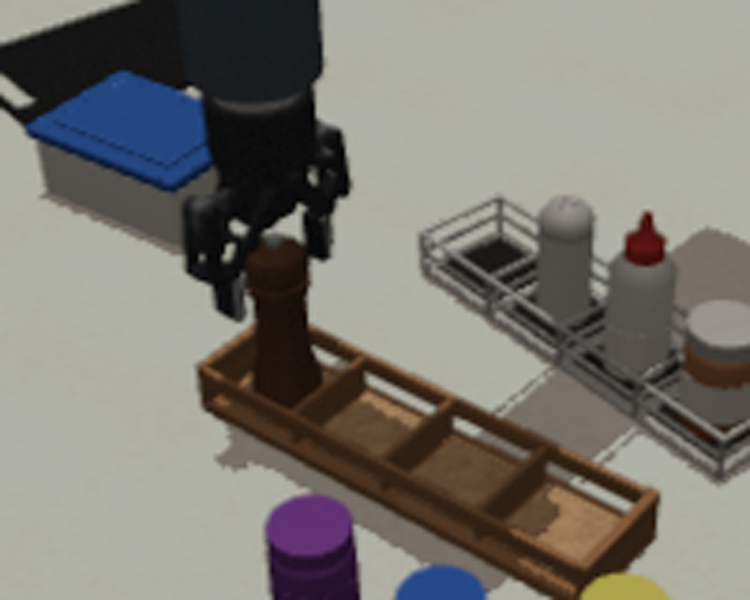

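The jar, bottle and shaker stand upright in the new rack. The fingers straddle the mill's head at (275,265), with the ball just under the palm.

Request:
send_rows(
  increments=[
    [0,0,0,0,0,0.1,85],
    [0,0,0,0,0,0.08,85],
    [0,0,0,0,0,0,85],
    [0,0,0,0,0,0,85],
  ],
)

```text
clock: 24.35
tcp_pos: [0.6687, -0.1102, 0.1197]
tool_rot: [-180.0, -0.0, -83.6]
force: [-0.0, 0.6, -0.5]
grip_width: 0.0847
finger_force: 0.0
```

Request:
send_rows(
  increments=[
    [0,0,0,0,0,0,55],
    [0,0,0,0,0,0,40],
    [0,0,0,0,0,0,30],
    [0,0,0,0,0,0,30],
    [0,0,0,0,0,0,30],
  ],
)

```text
clock: 24.77
tcp_pos: [0.669, -0.1102, 0.12]
tool_rot: [-179.9, -0.0, -83.6]
force: [0.5, -0.3, 0.9]
grip_width: 0.0467
finger_force: 61.3
```

Request:
send_rows(
  increments=[
    [0,0,0,0,0,0,30],
    [0,0,0,0,0,0,30],
  ],
)

```text
clock: 24.93
tcp_pos: [0.669, -0.1102, 0.1199]
tool_rot: [-179.9, -0.0, -83.6]
force: [1.1, 0.1, 2.8]
grip_width: 0.0468
finger_force: 61.4
```

Request:
send_rows(
  increments=[
    [0,0,0,0,0,-0.1,30],
    [0,0,0,0,0,-0.3,30],
    [0,0,0,0,0,-0.5,30],
    [0,0,0,0,0,-0.6,30],
    [0,0,0,0,0,-0.5,30],
  ],
)

```text
clock: 25.35
tcp_pos: [0.6683, -0.1102, 0.1805]
tool_rot: [180.0, 0.0, -83.6]
force: [-0.1, 0.3, -2.1]
grip_width: 0.0465
finger_force: 61.8
```

Request:
send_rows(
  increments=[
    [0,0,0,0,0,-0.1,30],
    [0,0,0,0,0,0,30],
    [0,0,0,0,0,0,30],
  ],
)

```text
clock: 25.6
tcp_pos: [0.6681, -0.1099, 0.1815]
tool_rot: [179.9, 0.1, -83.6]
force: [0.4, 0.5, -2.2]
grip_width: 0.0467
finger_force: 61.9
```

```bash
python3 go.py .4370 -.108 .183 .437 -.108 .1179; python3 - <<'E'
from h import *
for n in('scene',):
    r=capture(n)['image'][100:260,200:400,::-1];cv2.imwrite('pics/s3.png',cv2.resize(r,(750,600),interpolation=2))
E
```

```text
25.6 [ 0.6681 -0.1099  0.1815] [ 1.7991e+02  5.0000e-02 -8.3650e+01] w 0.0467
[ 0.437 -0.108  0.183] [-0.92  7.65 -0.04]
[ 0.437  -0.108   0.1179] [ 0.   -0.    2.17]
```

View pics/s3.png

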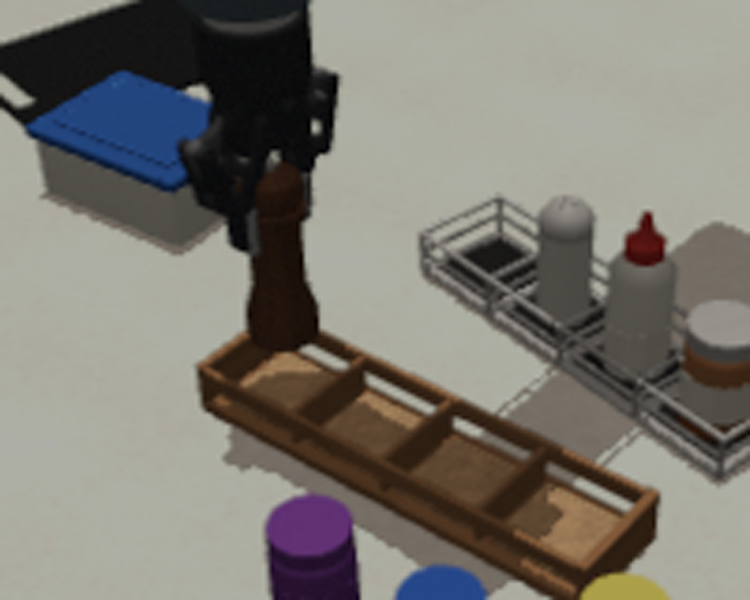

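The mill hangs upright with its foot at (285,335), clear of the old rack.

Request:
send_rows(
  increments=[
    [0,0,0,0,0.2,0,30],
    [0,0,0,0,0.4,0,30],
    [0,0,0,-0.1,0.6,0,30],
    [0,0,0,-0.1,0.7,0,30],
    [0,0,0,-0.1,0.7,0,30],
  ],
)

```text
clock: 26.07
tcp_pos: [0.5883, -0.1099, 0.1812]
tool_rot: [179.9, 0.0, -83.7]
force: [0.3, 0.8, -2.4]
grip_width: 0.0464
finger_force: 62.0
```

Request:
send_rows(
  increments=[
    [0,0,0,-0.1,0.7,0,30],
    [0,0,0,-0.1,0.7,0,30],
    [0,0,0,-0.1,0.7,0,30],
    [0,0,0,-0.1,0.7,0,30],
    [0,0,0,-0.1,0.7,0,30],
  ],
)

```text
clock: 26.48
tcp_pos: [0.482, -0.1066, 0.1816]
tool_rot: [179.9, 0.0, -83.6]
force: [0.3, 0.5, -1.8]
grip_width: 0.0472
finger_force: 62.0
```

Request:
send_rows(
  increments=[
    [0,0,0,-0.1,0.7,0,30],
    [0,0,0,0,0.5,0,30],
    [0,0,0,0,0.3,0,30],
    [0,0,0,0,0,0,30],
    [0,0,0,0,0,0,30],
  ],
)

```text
clock: 26.9
tcp_pos: [0.4389, -0.1087, 0.1825]
tool_rot: [-180.0, -0.0, -83.6]
force: [0.5, 0.1, -1.8]
grip_width: 0.0467
finger_force: 62.1
```

```bash
python3 go.py .4370 -.108 .183 .437 -.108 .1179; python3 - <<'E'
from h import *
for n in('scene',):
    r=capture(n)['image'][100:260,240:440,::-1];cv2.imwrite('pics/s4.png',cv2.resize(r,(750,600),interpolation=2))
E
```

```text
26.9 [ 0.4389 -0.1087  0.1825] [-1.7998e+02 -1.0000e-02 -8.3640e+01] w 0.0467
[ 0.437 -0.108  0.183] [-0.03  0.06 -0.02]
[ 0.437  -0.108   0.1179] [-0.    0.    2.17]
```

View pics/s4.png

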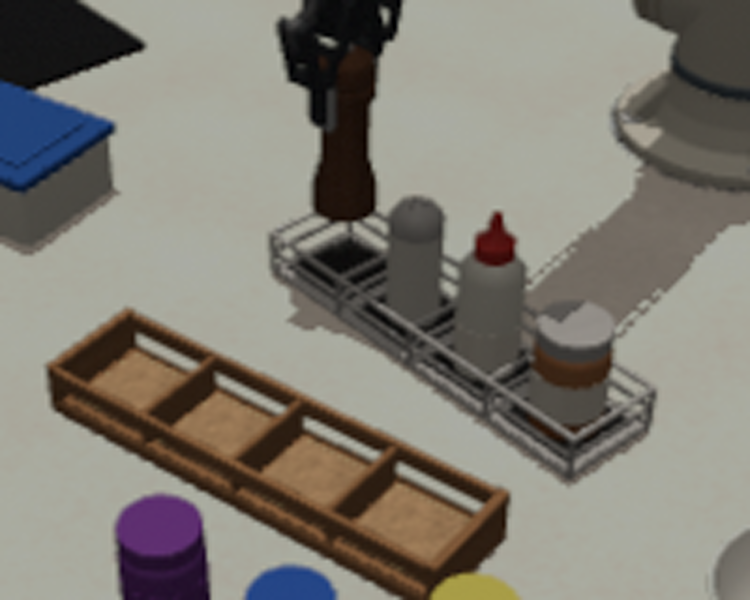

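The mill hangs above the rightmost bay (mat at (345,257)), with its foot at (345,205). I'm lowering it.

Request:
send_rows(
  increments=[
    [0,0,0,0,0.05,0.4,30],
    [0,0,0,0,0,0.6,30],
    [0,0,0,0,0,0.6,30],
    [0,0,0,0,0,0.4,30],
    [0,0,0,0,0,0.06,30],
  ],
)

```text
clock: 27.37
tcp_pos: [0.4366, -0.1086, 0.1181]
tool_rot: [179.7, 0.0, -83.7]
force: [-0.9, 0.0, -2.3]
grip_width: 0.0469
finger_force: 62.2
```

Request:
send_rows(
  increments=[
    [0,0,0,0,0,0,30],
    [0,0,0,0,0,0,30],
    [0,0,0,0,0,0.03,30],
    [0,0,0,0,0,0,30],
  ],
)

```text
clock: 27.7
tcp_pos: [0.4382, -0.1087, 0.1205]
tool_rot: [-179.9, -0.0, -83.6]
force: [0.1, 0.9, -2.6]
grip_width: 0.0468
finger_force: 62.2
```

Request:
send_rows(
  increments=[
    [0,0,0,0,0,0.02,30],
    [0,0,0,0,0,0,30],
  ],
)

```text
clock: 27.87
tcp_pos: [0.4377, -0.1087, 0.1195]
tool_rot: [-180.0, -0.0, -83.6]
force: [-0.8, -0.3, -1.8]
grip_width: 0.0468
finger_force: 62.2
```

Request:
send_rows(
  increments=[
    [0,0,0,0,0,0.03,30],
    [0,0,0,0,0,0,30],
  ],
)

```text
clock: 28.03
tcp_pos: [0.4375, -0.1087, 0.1183]
tool_rot: [-180.0, 0.0, -83.6]
force: [-0.1, -0.2, -2.0]
grip_width: 0.0468
finger_force: 62.2
```

Request:
send_rows(
  increments=[
    [0,0,0,0,0,0.03,30],
    [0,0,0,0,0,0,30],
  ],
)

```text
clock: 28.2
tcp_pos: [0.4378, -0.1088, 0.1179]
tool_rot: [-180.0, -0.0, -83.6]
force: [-2.0, 1.4, 2.8]
grip_width: 0.0467
finger_force: 62.2
```

Contact, exactly at the expected height. Releasing and withdrawing.

Request:
send_rows(
  increments=[
    [0,0,0,0,0,0,52],
    [0,0,0,0,0,0,85],
    [0,0,0,0,0,0,85],
    [0,0,0,0,0,0,85],
  ],
)

```text
clock: 28.53
tcp_pos: [0.4377, -0.1088, 0.1174]
tool_rot: [-180.0, -0.0, -83.6]
force: [0.6, 0.2, -0.2]
grip_width: 0.0846
finger_force: 0.0
```

Request:
send_rows(
  increments=[
    [0,0,0,0,0,-0.4,85],
    [0,0,0,0,0,-0.9,85],
    [0,0,0,0,0,-1,85],
    [0,0,0,0,0,-1,85],
    [0,0,0,0,0,-1,85],
  ],
)

```text
clock: 28.95
tcp_pos: [0.4373, -0.1088, 0.2478]
tool_rot: [180.0, -0.0, -83.6]
force: [1.1, -0.6, -0.6]
grip_width: 0.0849
finger_force: 0.0
```

Request:
send_rows(
  increments=[
    [0,0,0,0,0,-0.7,85],
    [0,0,0,0,-0.5,0,85],
    [0,0,0,0,-1,0,85],
    [0,0,0,0,-1,0,85],
    [0,0,0,0,-1,0,85],
  ],
)

```text
clock: 29.37
tcp_pos: [0.5431, -0.097, 0.2677]
tool_rot: [-179.9, 0.0, -83.6]
force: [0.2, -0.3, 0.4]
grip_width: 0.0852
finger_force: 0.0
```

Request:
send_rows(
  increments=[
    [0,0,0,0,-1,0,85],
    [0,0,0,0,-1,0,85],
    [0,0,0,0,-0.5,0,85],
    [0,0,0,0,0,0,85],
    [0,0,0,0,0,0,85],
  ],
)

```text
clock: 29.78
tcp_pos: [0.6168, -0.0887, 0.2661]
tool_rot: [179.9, 0.0, -83.6]
force: [-0.6, -0.1, 0.4]
grip_width: 0.0849
finger_force: 0.0
```

```bash
python3 - <<'E'
from h import *
a=capture('scene')['image'][100:300,200:500,::-1];b=capture('top')['image'][90:300,110:540,::-1]
cv2.imwrite('pics/end.png',np.vstack([cv2.resize(a,(500,333)),cv2.resize(b,(500,244))]))
E
```

```text
(no output)
```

View pics/end.png

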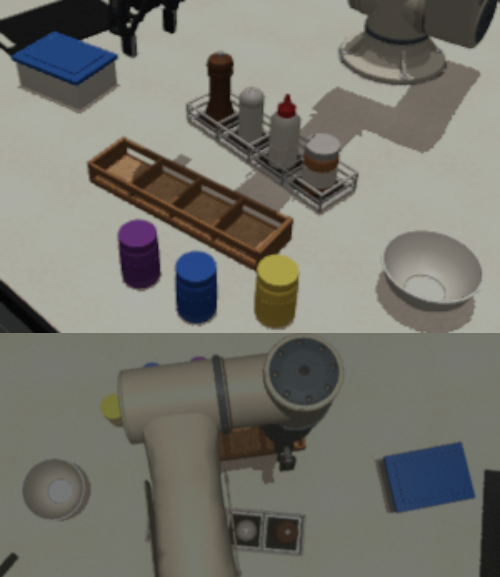

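All four stand upright in order in the new rack: mill (220,85), shaker (251,112), bottle (285,130), jar (321,160). The bowl and tub haven't moved, and the arm is clear of everything.

```bash
python3 -c "from rig import finish_job;print(finish_job())"
```

```text
the job is handed in; nothing more can be done
None
```

The job is handed in: mustard jar, sauce bottle, salt shaker and pepper mill stand upright in the new steel rack in their original left-to-right order, nothing was knocked over, and the bowl and food tub stayed where they were.

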